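# Lay down and open a plaster casting mould

## Task

With the fingers, push the tall standing plaster mould over, high up on the side with the grip rib, so that it falls onto its back on the rubber mat with its cover still in place. Then lift the cover off by its rib and lay it flat, centred on the round head of the banding wheel, feeling for the head because its height is unknown: set it down gently, do not drop it. Leave the bowl, tiles, tumbler and brush alone.

Things in the scene. Friction and masses are not known exactly. Their poses are not given: they have to be found in the camera images.
- mat_top (a point): Centre of the top face of a fixed black rubber mat, 320 (its x) by 200 (its y) mm, 6 mm thick, z up. The mould stands towards its +x end and is to fall towards its -x end.
- bed_mid (a point): Bed: back half of a two-part white plaster mould standing on end, loose, 0.55 to 1.1 kg; 200 mm tall, 120 wide, 80 deep at the foot. The point is half-way up, mid-depth. Axes: z along its length (up while standing), y across, x from its flat back (at -40 mm) to the cover side (+40). Pushed towards -x high up it tips about its back lower edge; fallen on its back, x points up and z along the fall.
- bed: The same bed; origin at the centre of its underside (100 mm below point bed_mid while standing), same axes. Back slab 46 mm thick; a 14 mm thick foot ledge under the cover reaches to x = +40 mm; 6 mm thick lips stand 10 mm proud of the slab round the cover. The closed mould passes its balance at about 22 degrees of tilt.
- cover_mid (a point): Cover: loose front half of the mould, white plaster slab 34 mm (x) by 104 (y) by 176 (z), 0.3 to 0.6 kg, axes parallel to the bed's. It stands on the bed's foot ledge inside the lips, 2 mm play each side. The point is the slab's centre: outer face at x = +17 mm, flat inner side at -17. It lifts out of the bed towards its +x.
- cover: The same cover; origin at the centre of its lower end (z = -88 mm from point cover_mid), same axes.
- cover_rib (a point): Centre of the grip rib on the cover's outer face: a plain bar 24 mm thick (cover y), 76 mm long (cover z), standing 30 mm out of the face (cover x); this point is 15 mm off the face, 32 mm from point cover_mid along +x. Above the rib (while standing) the top 50 mm of the cover's face is plain.
- stand_foot (a point): Banding wheel: fixed dark steel foot 170 mm across carrying a plain flat aluminium disc, the head, 216 mm across, on a stem. This point is on the axis, at the table top. The head's top face is somewhere between 55 and 105 mm above this point; it is not measured. The head does not turn, and does not sink.
- stand: The same banding wheel, with its head; origin as point stand_foot.
- bowl: Grey clay bowl, 110 mm across, 70 mm high; origin under its centre. Leave alone.
- tiles: Stack of four plywood tiles, 110 mm square, 32 mm high; origin under its centre. Leave alone.
- tumbler: Bisque tumbler, 72 mm across, 95 mm high; origin under its centre. Leave alone.
- brush: Brush, 190 mm long, lying flat. Leave alone.
There are look-alikes about, which are no part of the job. Leave any pink or red look-alike of the cover alone.

How it is judged:
On the way, in this order (a step that is already met when the one before it is completed fails the run):
1. the fingers push the mould over from above its middle (angle between bed_mid's own x axis and vertical between 0.8 and 1.42 rad and z of the grasp point in the frame of bed_mid above 0.03 m and (contact force between the fingers and cover above 0.2 N or contact force between the fingers and bed above 0.2 N)), for 0.05 s.
2. the mould lies on its back on the mat with its cover still in place (angle between bed_mid's own x axis and vertical below 0.1 rad and x of cover_mid in the frame of bed_mid below 0.032 m and distance between cover_mid and bed_mid below 0.04 m and linear speed of bed below 0.05 m/s), for 0.2 s.
3. the cover has been lifted clear of the lying bed (x of cover_mid in the frame of bed_mid above 0.06 m and contact force between cover and bed below 0.05 N and angle between bed_mid's own x axis and vertical below 0.1 rad), for 0.1 s.
At the end, for the whole second after the job is handed in: The bed lies on its back (within 0.08 rad) with its middle on the mat (within 130 mm of the mat's centre along the mat's x, 90 mm along its y); the cover rests flat (within 0.06 rad), rib up, on the banding wheel's head, its centre within 30 mm of the wheel's axis; both at rest (angle between bed_mid's own x axis and vertical below 0.08 rad and x of bed_mid in the frame of mat_top between -0.13 and 0.13 m and y of bed_mid in the frame of mat_top between -0.09 and 0.09 m and angle between cover_mid's own x axis and vertical below 0.06 rad and horizontal distance between cover_mid and stand_foot below 0.03 m and contact force between cover and stand above 1.5 N and linear speed of each of cover, bed below 0.02 m/s); the robot touches nothing.
It fails at once if the cover is dropped onto the banding wheel or strikes it at speed (over 0.25 m/s) (contact force between cover and stand above 1 N and linear speed of cover above 0.25 m/s).
It fails at once if the cover is pressed onto the banding wheel with over 150 N (contact force between cover and stand above 150 N).
It fails at once if the bowl, tiles, tumbler or brush is moved by more than 20 mm (distance of any of bowl, tiles, tumbler, brush from where it was at the start of the episode above 0.02 m).
It also fails if it takes over 58 s, if anything falls off the work surface, if the arm or the gripper's body presses on something with over 40 N, if the wrist force passes 120 N, or if a joint passes its speed limit or range.

## Robot

A 7-joint arm with a two-finger parallel gripper is mounted at the origin on the work surface. World frame = base frame: x ahead of the robot, y to its left, z up, the work surface at z = 0. Lengths are in m, angles in rad, forces in N, time in s.
With the tool pointing down it reaches from about 0.4 to 0.85 m from the base axis. Payload 4.4 kg.
Tool frame: the origin (TCP) lies on the mounting face of the last link; the fingertips stand 199 mm ahead of it and the grasp point (between the pads) lies 180 mm ahead of it; y points along the fingers, z is the direction in which the jaws open and shut, and the axes are right-handed (so a half turn about y gives the same grasp; the last joint's range is limited). The gripper opens to 94 mm and grips with 3 to 60 N. Pads are 16 mm wide; open, the fingers measure 119 mm over their backs; the gripper's body (75 mm by 177 mm) begins 78 mm behind the grasp point.
Start: joints at [-1.216, 0.628, 0.038, 1.517, -0.027, 0.996, -0.02], TCP at [0.266, 0.593, 0.405] pointing down, gripper open.
Joint ranges: [-3.06, 3.06], [-0.37, 2.12], [-1.25, 1.32], [0.18, 2.47], [-1.1, 4.24], [0.23, 1.98], [-2.94, 2.94]. Speed limits (rad/s): [2.57, 2.57, 3.14, 3.14, 3.14, 3.14, 3.14].

## Interface

Orientations are given as a 3x3 rotation matrix whose columns are the frame's x, y, z axes.
In Python, from cell import telemetry, capture, order, recognise gives the robot as it stands.
- The arm moves only by the tool servo_tool, never from a script. Its argument "plan" is a list of rows, each a list of 4 numbers: the shift along the tool's x, y, z in cm, then the turn about the tool's y in rad. In form: [[dx, dy, dz, yaw], ...]. A call has 1 to 8 rows; each row is the pose to reach, as a shift and turn from the pose measured when the call began, along the tool's axes at that moment; what a row does not reach only later rows make up. A row lasts 1/12 s, in which the tool goes at most 41.7 mm and 7.16 degrees, less where a joint would pass 70% of its speed; a pose out of reach is approached as far as the arm can. A call with a gripper value outside its range is refused whole. "hand" is the closure, from 0 (fully open) to 1 (shut), set as the call begins (left out, the last holds). The fingers move at their own pace and stop on an object; the grip force is fixed at half the most. Time passes only in rows, so rows that repeat a pose let the fingers close. It gives the time, the measured TCP pose, the force and the opening at its end, in the units of the state.
- telemetry.get_state(): the state, without advancing time (a new reading comes with each control period).
- capture(name): name is "side" or "top"; returns a dict with "img" (480x640x3 uint8, blue, green, red), "K" (3x3 intrinsics, pixels), "R" (3x3) and "t" (3): a world point X has camera coordinates R X + t. Camera axes: x right, y down, z forward; pixel columns grow to the right and rows downward; lengths in m; the calibration is good to about 2 mm. A picture is of the moment at which its call begins. There is no depth.
- order.close_job(): hands the job in, once; it reports no verdict.
Trained networks look in the newest picture that a camera, given by its name, has taken for a name from the list of things; names that differ only in an ending like _2 or _b are one class to them, and where a whole thing is asked for, a point or a joint stands for the part that bears it (a point fixed in the world has none). Each returns a list of dicts, best first, with "confidence" (0 to 1); they miss things now and then, are a little off and sometimes report something else, mostly with a low value. They report only what shows in the picture. A call takes as long as a camera call. They do not tell look-alikes from the thing itself.
- recognise(camera, label): "rect" ([left, top, right, bottom] in pixels, round what is visible of it).
The state is a dict: "t": time; "joint_positions": joint angles; "joint_vel": joint speeds; "joint_torque": joint torques, N m; "position": TCP position; "tool_rot": TCP orientation; "ft_force": force on the tool from outside, world axes, zero at the start; "torque": the same for the moment, N m; "opening": finger opening in m.
Only numpy, scipy, OpenCV 4.12 (cv2) and the standard library are available. Lean on these libraries where they do the work, as an engineer would, in place of code of your own. Each camera call takes 0.05 s, during which the arm holds its last target.

## Working session

There is one attempt and no reset: what is moved stays moved. The work goes in short steps, Python scripts to look and compute and a tool call to move; the robot and the scene stay as the last step left them, time stands still between calls to the robot, and variables do not carry over. Pictures are saved under pics/ and viewed, and the job is handed in when it is done.

Besides the shell and the picture viewer there is one more tool, called after ">>>" by a JSON object that holds its "op" and its "data". servo_tool: Moves the arm, as the interface text tells. Its arguments: {"type":"object","properties":{"plan":{"type":"array"},"hand":{"type":"number"}},"required":["plan"]}

```bash
mkdir -p pics; ls; python3 - <<'E'
from cell import telemetry, capture, order, recognise
import cv2, numpy as np
np.set_printoptions(precision=4,suppress=True)
s=telemetry.get_state()
for k,v in s.items(): print(k,np.array(v))
for c in ("side","top"):
    d=capture(c); cv2.imwrite(f"pics/{c}0.png",d["img"]); np.savez(f"pics/{c}0.npz",**d)
    print(c,d["K"],d["R"],d["t"], "cam",-np.array(d["R"]).T@np.array(d["t"]))
    for l in ["mat_top","bed","cover","cover_rib","stand","bowl","tiles","tumbler","brush"]:
        try: print(l,[(np.round(r["rect"]),round(r["confidence"],2)) for r in recognise(c,l)])
        except Exception as e: print(l,e)
print(telemetry.get_state()["t"])
E
```

```text
pics
t 0.0
joint_positions [-1.2158  0.6293  0.0385  1.5184 -0.027   0.9963 -0.02  ]
joint_vel [ 0.0002 -0.0008 -0.001  -0.0001 -0.0014  0.0011  0.0015]
joint_torque [ -0.0005 -54.9721   1.1435 -18.6633  -0.0522   0.0238   0.0002]
position [0.2654 0.593  0.4038]
tool_rot [[ 0.9128 -0.0007  0.4085]
 [-0.4085 -0.0017  0.9128]
 [ 0.     -1.     -0.0018]]
ft_force [ 0.1913 -0.4486 -0.7121]
torque [-0.0174 -0.029   0.0497]
opening 0.09442469783598445
side [[443.9404   0.     319.3786]
 [  0.     443.9404 232.784 ]
 [  0.       0.       1.    ]] [[-0.998  -0.063  -0.008 ]
 [-0.0315  0.6006 -0.799 ]
 [ 0.0551 -0.7971 -0.6013]] [0.5313 0.1388 0.829 ] cam [0.4889 0.6109 0.6136]
mat_top [(array([253., 211., 365., 313.]), 0.63), (array([217., 319., 373., 471.]), 0.51), (array([312., 145., 329., 157.]), 0.19)]
bed [(array([284., 145., 347., 241.]), 0.86)]
cover [(array([192., 157., 248., 243.]), 0.9), (array([220., 124., 274., 194.]), 0.77), (array([309., 146., 329., 154.]), 0.57), (array([251., 211., 368., 312.]), 0.27)]
cover_rib [(array([196., 156., 248., 243.]), 0.92), (array([224., 125., 27
[... 886 characters left out ...]
., 232., 283.]), 0.42), (array([402., 188., 441., 260.]), 0.16)]
bed [(array([371., 179., 418., 262.]), 0.82)]
cover [(array([398., 189., 438., 259.]), 0.93), (array([450.,  95., 498., 175.]), 0.83), (array([362., 319., 422., 373.]), 0.8), (array([366.,  88., 414., 165.]), 0.76)]
cover_rib [(array([368., 317., 421., 371.]), 0.93), (array([449.,  98., 498., 178.]), 0.87), (array([400., 190., 439., 260.]), 0.75), (array([362.,  87., 415., 165.]), 0.65)]
stand [(array([122., 181., 228., 279.]), 0.58)]
bowl [(array([248., 104., 296., 154.]), 0.64)]
tiles [(array([193., 113., 250., 176.]), 0.87)]
tumbler [(array([244., 274., 282., 316.]), 0.82)]
brush [(array([478., 193., 513., 280.]), 0.89)]
1.0
```

View pics/side0.png

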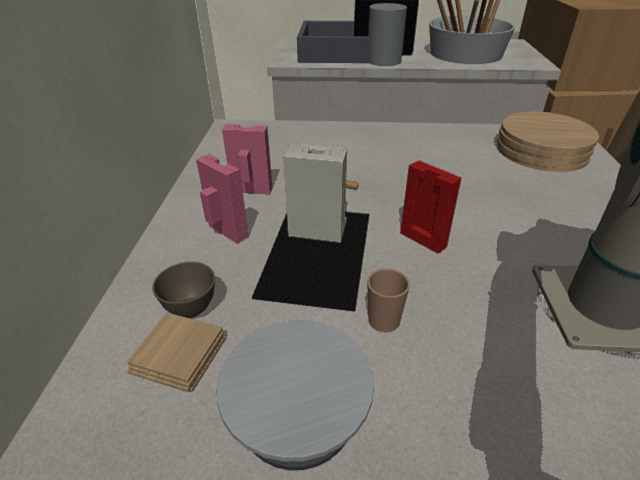

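View pics/top0.png

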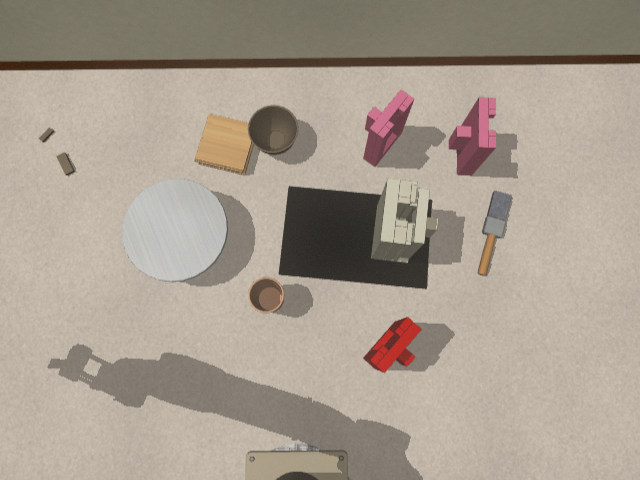

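The side view shows the white mould at (315,195) on the black mat at (315,260), with the disc at (295,385). Pink look-alikes stand at (222,200) and (248,158), and a red one at (430,205). The top view has the white mould at (403,220) with its rib to the right (world -y), the mat at (355,238), the disc at (175,230), pinks at (388,127) and (475,137), and red at (393,345). Only the white one on the mat fits the description, so I'll confirm it in a crop and measure it.

```bash
cat > h.py <<'E'
import numpy as np, cv2
np.set_printoptions(precision=4,suppress=True)
def load(n): return dict(np.load(n))
def pix(d,X):
    c=np.asarray(d["R"])@np.asarray(X,float)+np.asarray(d["t"]); p=np.asarray(d["K"])@c; return p[:2]/p[2]
def onz(d,uv,z):
    K,R,t=map(np.asarray,(d["K"],d["R"],d["t"])); C=-R.T@t
    r=R.T@np.linalg.inv(K)@np.array([uv[0],uv[1],1.]); return C+r*(z-C[2])/r[2]
E
python3 - <<'E'
from h import *
for c,(a,b,e,f) in {"top":(265,165,460,305),"side":(240,120,400,320)}.items():
    d=load(f"pics/{c}0.npz"); im=d["img"][b:f,a:e]; k=4 if c=="top" else 3
    cv2.imwrite(f"pics/{c}crop.png",cv2.resize(im,None,fx=k,fy=k,interpolation=cv2.INTER_CUBIC))
E
```

```text
(no output)
```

View pics/topcrop.png

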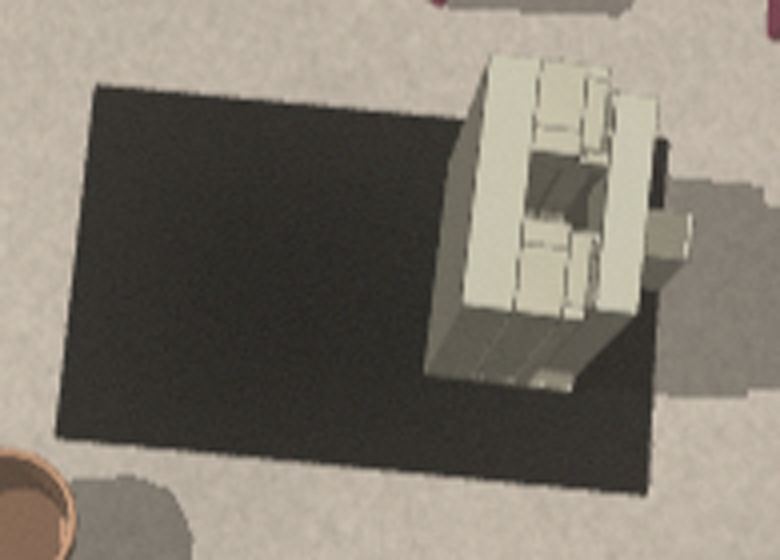

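View pics/sidecrop.png

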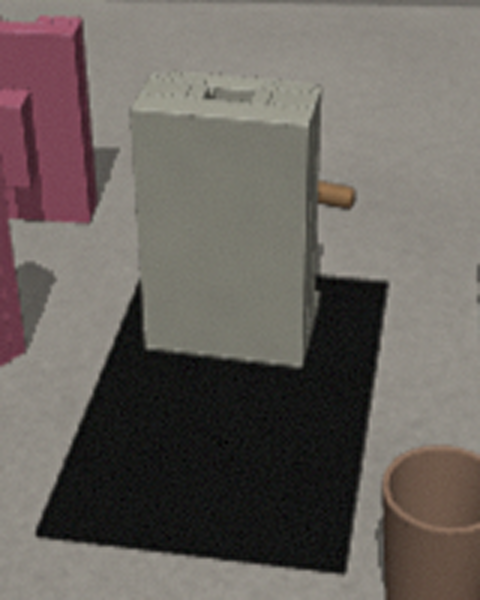

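```bash
cat > m0.py <<'E'
from h import *
from scipy.optimize import least_squares
T=load("pics/top0.npz"); S=load("pics/side0.npz")
tp=lambda u,v:((u+.5)/4-.5+265,(v+.5)/4-.5+165); sp=lambda u,v:((u+.5)/3-.5+240,(v+.5)/3-.5+120)
mc=[tp(96,86),tp(57,437),tp(647,495),tp(668,140)]
P=np.array([onz(T,p,.006) for p in mc]); print("mat",P, np.linalg.norm(P-np.roll(P,-1,0),axis=1), P.mean(0))
ms=[sp(38,535),sp(346,573),sp(387,283)]
print("mat side",np.array([onz(S,p,.006) for p in ms]))
obs=[(T,tp(490,55),(-.04,.06,.2)),(T,tp(463,304),(-.04,-.06,.2)),(T,tp(425,372),(-.04,-.06,0)),
(T,tp(657,97),(.04,.052,.19)),(T,tp(636,313),(.04,-.052,.19)),
(S,sp(146,349),(-.04,.06,0)),(S,sp(304,366),(-.04,-.06,0)),(S,sp(132,110),(-.04,.06,.2)),(S,sp(308,125),(-.04,-.06,.2))]
def w(q,X):
    c,s=np.cos(q[2]),np.sin(q[2]); return np.array([q[0]+c*X[0]-s*X[1],q[1]+s*X[0]+c*X[1],.006+X[2]])
f=lambda q:np.concatenate([pix(d,w(q,X))-p for d,p,X in obs])
r=least_squares(f,[.35,-.15,-1.6]); print("mould",r.x,"\n",r.fun.reshape(-1,2))
print("rib top ctr",w(r.x,(.055,0,.102)))
E
python3 m0.py
python3 - <<'E'
from h import *
from scipy.optimize import least_squares
T=load("pics/top0.npz"); S=load("pics/side0.npz")
out={}
for n,d,roi in (("T",T,(110,170,245,295)),("S",S,(205,305,390,475))):
    a,b,e,f=roi; im=d["img"][b:f,a:e].astype(int)
    m=((im[...,0]-im[...,2])>5).astype(np.uint8)  # bluish grey
    m=cv2.morphologyEx(m,cv2.MORPH_OPEN,np.ones((3,3),np.uint8))
    cs=cv2.findContours(m,cv2.RETR_EXTERNAL,cv2.CHAIN_APPROX_NONE)[0]; c=max(cs,key=cv2.contourArea)
    v=d["img"].copy(); cv2.drawContours(v,[c+np.array([[a,b]])],-1,(0,0,255),1); cv2.imwrite(f"pics/disc{n}.png",cv2.resize(v[b:f,a:e],None,fx=3,fy=3))
    print(n,im[im.shape[0]//2,im.shape[1]//2],cv2.contourArea(c),c.reshape(-1,2).min(0)+[a,b],c.reshape(-1,2).max(0)+[a,b])
    np.save(f"pics/disc{n}.npy",c.reshape(-1,2)+[a,b])
E
```

```text
mat [[ 0.6622  0.0167  0.006 ]
 [ 0.4654  0.0374  0.006 ]
 [ 0.4308 -0.2793  0.006 ]
 [ 0.6276 -0.3004  0.006 ]] [0.1979 0.3186 0.1979 0.319 ] [ 0.5465 -0.1314  0.006 ]
mat side [[ 0.6593  0.0187  0.006 ]
 [ 0.464   0.0404  0.006 ]
 [ 0.4309 -0.2758  0.006 ]]
mould [ 0.5503 -0.2097 -1.7053] 
 [[ 0.0512 -0.2303]
 [ 0.1387  0.6149]
 [-0.0312  1.2133]
 [-0.0209  0.0642]
 [ 0.3565  0.4626]
 [-0.5993  0.1644]
 [-0.6902  0.6284]
 [-1.0594 -0.23  ]
 [ 0.0733 -0.0449]]
rib top ctr [ 0.5429 -0.2642  0.108 ]Traceback (most recent call last):
  File "<stdin>", line 9, in <module>
ValueError: max() iterable argument is empty
```

```bash
python3 - <<'E'
from h import *
T=load("pics/top0.npz"); S=load("pics/side0.npz")
for n,d,roi,k in (("T",T,(110,170,245,295),4),("S",S,(205,305,390,475),4)):
    a,b,e,f=roi; im=d["img"][b:f,a:e]
    h=cv2.cvtColor(im,cv2.COLOR_BGR2HSV)
    print(n,im[60,60],im[3,3],im[im.shape[0]-4,im.shape[1]-4]); cv2.imwrite(f"pics/disc{n}.png",cv2.resize(im,None,fx=k,fy=k,interpolation=cv2.INTER_CUBIC))
E
```

```text
T [194 197 197] [166 178 191] [166 180 192]
S [135 135 132] [84 89 91] [127 133 138]
```

View pics/discT.png

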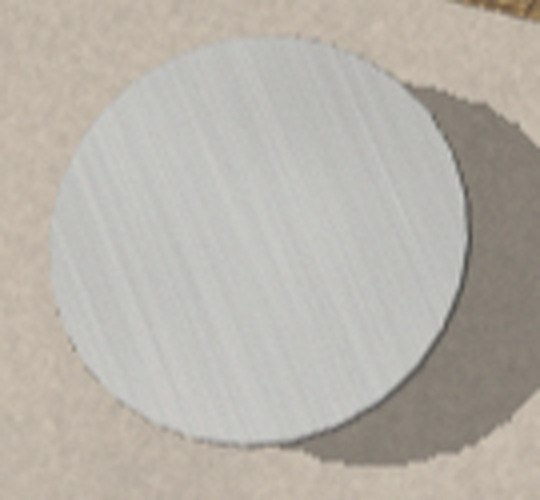

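View pics/discS.png

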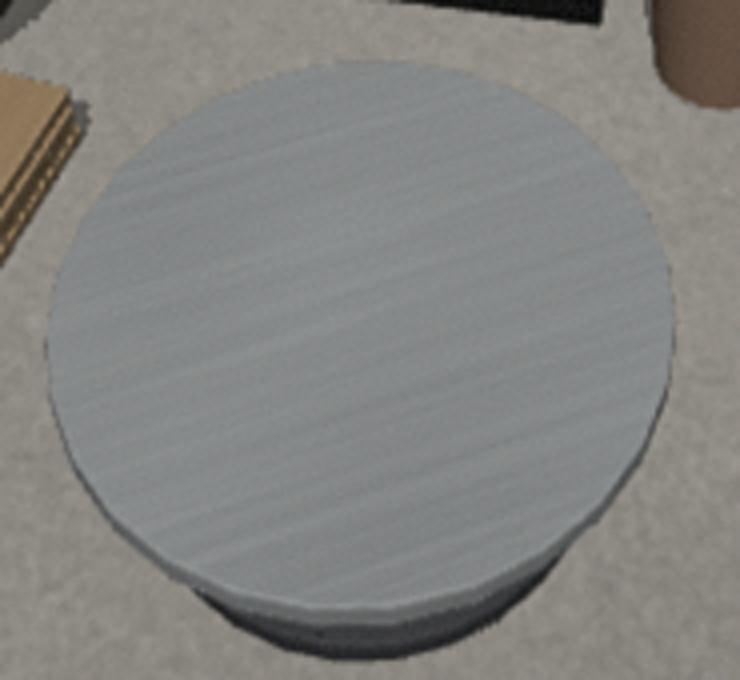

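```bash
python3 - <<'E'
from h import *
from scipy.optimize import least_squares
T=load("pics/top0.npz"); S=load("pics/side0.npz")
cv=lambda u,o:(u+.5)/4-.5+o
oT=[cv(50,110),cv(466,110),cv(35,170),cv(445,170)]; oS=[cv(46,205),cv(675,205),cv(60,305),cv(608,305)]
a=np.linspace(0,2*np.pi,720)
def ext(d,q):
    X=np.stack([q[0]+.108*np.cos(a),q[1]+.108*np.sin(a),np.full_like(a,q[2])],1)
    c=X@np.asarray(d["R"]).T+d["t"]; p=c@np.asarray(d["K"]).T; p=p[:,:2]/p[:,2:]
    return np.r_[p[:,0].min(),p[:,0].max(),p[:,1].min(),p[:,1].max()]
for use in ("TS","T","S"):
    f=lambda q:np.concatenate(([ext(T,q)-oT] if "T" in use else [])+([ext(S,q)-oS] if "S" in use else []))
    r=least_squares(f,[.55,.2,.08],diff_step=1e-4); print(use,r.x,r.fun)
# obstacles
for l,uv,z in (("tumbler",(266,288),.095),("bowl",(273,128),.07),("tiles",(225,143),.032),("brush",(495,233),.01),("red",(393,343),.19),("pink",(388,127),.19),("pink2",(475,137),.19)): print(l,onz(T,uv,z))
E
```

```text
TS [0.5499 0.2454 0.0848] [-0.3959  1.1477 -0.0957  0.4959 -0.6206  0.3233 -0.3882  0.5054]
T [0.5528 0.2493 0.0736] [-0.2306  0.231   0.2408 -0.2319]
S [0.5501 0.2432 0.0815] [ 0.0174 -0.0176 -0.0233  0.0176]
tumbler [0.4256 0.0558 0.095 ]
bowl [0.7735 0.0467 0.07  ]
tiles [0.7553 0.1563 0.032 ]
brush [ 0.5498 -0.434   0.01  ]
red [ 0.3153 -0.1801  0.19  ]
pink [ 0.7226 -0.1852  0.19  ]
pink2 [ 0.7004 -0.3508  0.19  ]
```

Only the white mould stands on the mat with its rib at (435,222) in the top view, which matches the description. Fit residuals are about 1 px and the mat measures 198 x 319 mm against 200 x 320. Results:
- **Mould:** at (0.550, -0.210).
- **Wheel:** axis at about (0.550, 0.246), head at roughly 75–85 mm.

Next I move to the rib side of the mould.

```bash
cat >> h.py <<'E'
def rel(target,zang=None):
    from cell import telemetry
    s=telemetry.get_state(); R=np.array(s["tool_rot"]); p=np.array(s["position"])
    d=R.T@(np.array(target)-p)*100
    cur=np.arctan2(R[1,2],R[0,2]); yaw=None if zang is None else -((zang-cur+np.pi)%(2*np.pi)-np.pi)
    print("t",s["t"],"pos",p,"zang",cur,"-> cm",np.round(d,2),"yaw",yaw,"F",np.array(s["ft_force"]),"open",s["opening"])
E
python3 - <<'E'
from h import *
Z=-1.7053+np.pi/2
for t in [(.32,.50,.49),(.45,.32,.49),(.537,-.307,.49)]: rel(t,Z)
E
```

```text
t 1.0 pos [0.2655 0.5933 0.4047] zang 1.1499343081127116 -> cm [ 8.79 -8.53 -6.29] yaw 1.284437981317815 F [-0.5803  0.7719 -0.0592] open 0.09431803364841973
t 1.0 pos [0.2655 0.5933 0.4047] zang 1.1499343081127116 -> cm [ 28.01  -8.53 -17.41] yaw 1.284437981317815 F [-0.5803  0.7719 -0.0592] open 0.09431803364841973
t 1.0 pos [0.2655 0.5933 0.4047] zang 1.1499343081127116 -> cm [ 61.56  -8.53 -71.08] yaw 1.284437981317815 F [-0.5803  0.7719 -0.0592] open 0.09431803364841973
```

>>> {"op": "servo_tool", "data": {"plan": [[2.2, -3, -1.5, 0.1], [4.4, -6, -3, 0.2], [8, -8.5, -5, 0.3], [11.5, -8.5, -7, 0.4], [15, -8.5, -9, 0.5], [18.5, -8.5, -11, 0.6], [22, -8.5, -13.5, 0.7], [25, -8.5, -16, 0.8]], "hand": 1}}

```text
t: 1.67
position: [0.4292, 0.3437, 0.49]
tool_rot: [[0.338, 0.001, 0.941], [-0.941, 0.001, 0.338], [-0.0, -1.0, 0.001]]
ft_force: [0.7, -0.0, 1.5]
opening: 0.0442
```

```bash
python3 - <<'E'
from h import *
rel((.537,-.307,.49),-1.7053+np.pi/2)
E
```

```text
t 1.6667 pos [0.4292 0.3437 0.49  ] zang 0.3449901391462565 -> cm [ 64.88  -0.04 -11.86] yaw 0.4794938123513601 F [ 0.6794 -0.0266  1.4791] open 0.044230264546188565
```

>>> {"op": "servo_tool", "data": {"plan": [[4, 0, -0.7, 0.06], [8, 0, -1.5, 0.12], [12, 0, -2.2, 0.18], [16, 0, -3, 0.24], [20, 0, -3.7, 0.3], [24, 0, -4.4, 0.36], [28, 0, -5.1, 0.42], [32, 0, -5.9, 0.48]]}}

```text
t: 2.33
position: [0.4819, 0.0207, 0.4902]
tool_rot: [[-0.137, 0.002, 0.991], [-0.991, 0.001, -0.137], [-0.002, -1.0, 0.002]]
ft_force: [0.5, 1.3, -0.4]
opening: 0.0003
```

```bash
python3 - <<'E'
from h import *
rel((.537,-.307,.49),-1.7053+np.pi/2)
E
```

```text
t 2.3333 pos [0.4819 0.0207 0.4902] zang -0.13748888595825745 -> cm [31.71 -0.01  9.95] yaw -0.0029852127531539985 F [ 0.5113  1.2534 -0.3556] open 0.0002604469478304011
```

>>> {"op": "servo_tool", "data": {"plan": [[3.9, 0, 1.2, 0], [7.8, 0, 2.5, 0], [11.7, 0, 3.7, 0], [15.6, 0, 5, 0], [19.6, 0, 6.2, 0], [23.6, 0, 7.5, 0], [27.6, 0, 8.7, 0], [31.7, 0, 9.9, 0]]}}

```text
t: 3.0
position: [0.5363, -0.3071, 0.4899]
tool_rot: [[-0.137, 0.002, 0.991], [-0.991, 0.002, -0.137], [-0.002, -1.0, 0.002]]
ft_force: [1.2, 0.0, 0.8]
opening: 0.0009
```

```bash
python3 - <<'E'
from h import *
rel((.537,-.307,.364),-1.7053+np.pi/2)
E
```

```text
t 3.0 pos [ 0.5363 -0.3071  0.4899] zang -0.1370682560763213 -> cm [ 0.   12.59  0.04] yaw -0.0025645828712179686 F [1.1686 0.0426 0.7984] open 0.0008892039997456152
```

>>> {"op": "servo_tool", "data": {"plan": [[0, 3.5, 0, 0], [0, 7, 0, 0], [0, 10.5, 0, 0], [0, 12.6, 0, 0], [-1, 12.6, 0, 0], [-2, 12.6, 0, 0], [-3, 12.6, 0, 0], [-3.5, 12.6, 0, 0]]}}

```text
t: 3.67
position: [0.5427, -0.2701, 0.3659]
tool_rot: [[-0.134, 0.006, 0.991], [-0.991, 0.002, -0.134], [-0.002, -1.0, 0.005]]
ft_force: [0.2, 0.7, 0.2]
opening: 0.0002
```

```bash
python3 - <<'E'
from h import *
from cell import capture
d=capture("side"); cv2.imwrite("pics/side1.png",cv2.resize(d["img"][100:330,200:500],None,fx=2.5,fy=2.5))
rel((.537,-.307,.364),-1.7053+np.pi/2)
E
```

```text
t 3.7167 pos [ 0.5429 -0.2694  0.3658] zang -0.1333161236680507 -> cm [ 3.8   0.17 -0.09] yaw 0.001187549537052579 F [-0.1117  0.5472 -0.181 ] open 0.00037544284067752995
```

View pics/side1.png

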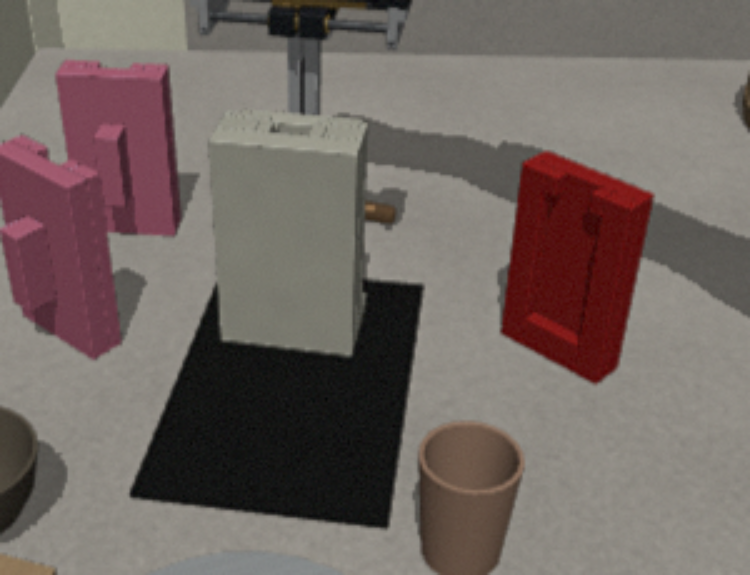

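The fingers are behind the mould at its top, in line with its middle (crop ~(305,80)). Pushing slowly.

>>> {"op": "servo_tool", "data": {"plan": [[-0.7, 0, 0, 0], [-1.2, 0, 0, 0], [-1.7, -0.2, 0, 0], [-2.3, -0.4, 0, 0], [-2.9, -0.6, 0, 0], [-3.5, -0.8, 0, 0], [-4.1, -1, 0, 0], [-4.7, -1.2, 0, 0]]}}

```text
t: 4.38
position: [0.5492, -0.2218, 0.378]
tool_rot: [[-0.133, 0.005, 0.991], [-0.991, 0.003, -0.133], [-0.004, -1.0, 0.005]]
ft_force: [2.0, -1.5, 0.9]
opening: 0.0007
```

```bash
python3 - <<'E'
from h import *
from cell import capture
d=capture("side"); cv2.imwrite("pics/side2.png",cv2.resize(d["img"][100:330,200:500],None,fx=2.5,fy=2.5))
rel((.537,-.307,.364),-1.7053+np.pi/2)
E
```

```text
t 4.4333 pos [ 0.5496 -0.2202  0.378 ] zang -0.1312387537024527 -> cm [ 8.78  1.35 -0.11] yaw 0.0032649195026506206 F [-0.4629  1.9442 -0.3594] open 0.00016535819920204304
```

View pics/side2.png

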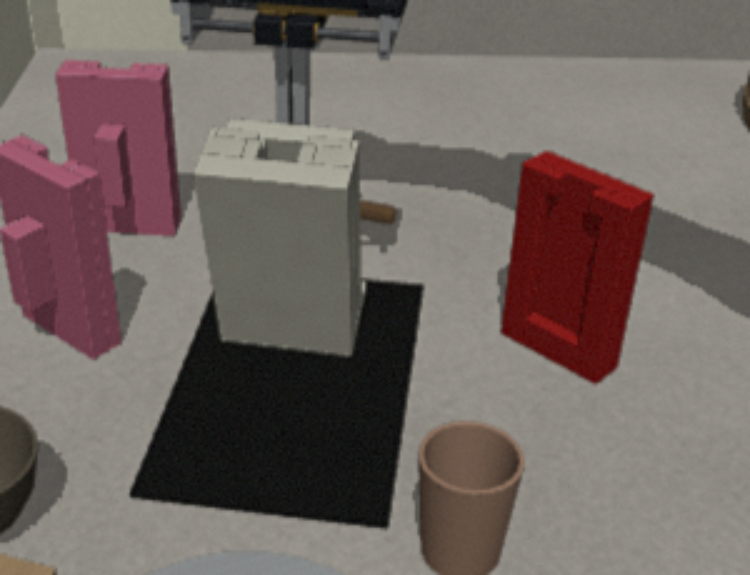

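The mould is tilting about its back edge by roughly 12°, with no sliding. I continue past balance.

>>> {"op": "servo_tool", "data": {"plan": [[-0.6, -0.1, 0, 0], [-1.2, -0.3, 0, 0], [-1.8, -0.4, 0, 0], [-2.4, -0.5, 0, 0], [-3, -0.6, 0, 0], [-3.6, -0.7, 0, 0], [-4.2, -0.8, 0, 0], [-4.8, -0.8, 0, 0]]}}

```text
t: 5.1
position: [0.5559, -0.1719, 0.3865]
tool_rot: [[-0.131, 0.005, 0.991], [-0.991, 0.005, -0.131], [-0.006, -1.0, 0.005]]
ft_force: [-0.0, 0.1, -0.2]
opening: 0.0003
```

```bash
python3 - <<'E'
from h import *
from cell import capture
d=capture("side"); cv2.imwrite("pics/side3.png",cv2.resize(d["img"][100:330,200:500],None,fx=2.5,fy=2.5))
rel((.537,-.307,.364),-1.7053+np.pi/2)
E
```

```text
t 5.15 pos [ 0.5563 -0.1705  0.3863] zang -0.12950856561447557 -> cm [13.8   2.13 -0.16] yaw 0.004995107590628045 F [0.5287 1.2297 0.3432] open 0.00040314021434243526
```

View pics/side3.png

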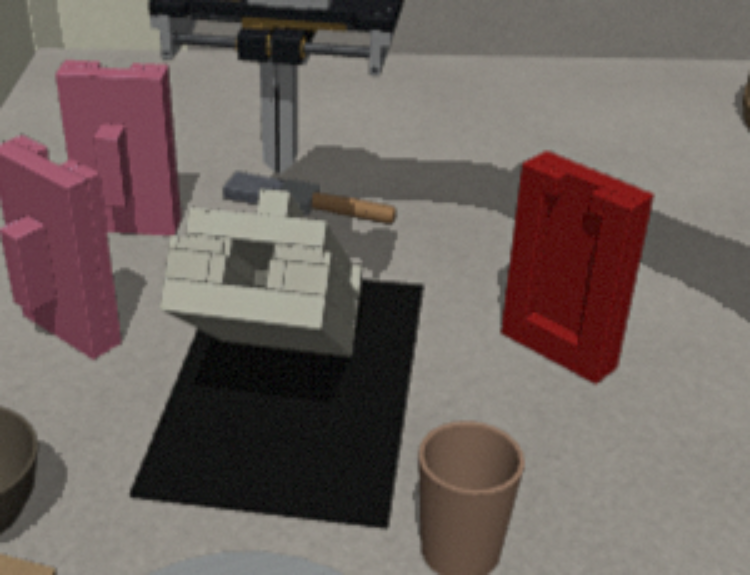

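It is falling past balance. I raise the tool clear and let the mould settle.

>>> {"op": "servo_tool", "data": {"plan": [[0, -3, 0, 0], [0, -6, 0, 0], [0, -9, 0, 0], [0, -9, 0, 0], [0, -9, 0, 0], [0, -9, 0, 0], [0, -9, 0, 0], [0, -9, 0, 0]]}}

```text
t: 5.82
position: [0.5555, -0.1709, 0.475]
tool_rot: [[-0.129, 0.003, 0.992], [-0.992, 0.007, -0.129], [-0.008, -1.0, 0.002]]
ft_force: [0.2, -0.2, -0.2]
opening: 0.0006
```

>>> {"op": "servo_tool", "data": {"plan": [[3, 0, 0, 0], [6, 0, 0, 0], [9, 0, 0, 0], [12, 0, 0, 0], [14, 0, 0, 0], [14, 0, 0, 0]], "hand": 0}}

```text
t: 6.32
position: [0.5352, -0.3148, 0.473]
tool_rot: [[-0.137, 0.0, 0.991], [-0.991, 0.004, -0.137], [-0.004, -1.0, -0.0]]
ft_force: [-0.8, -1.1, 1.0]
opening: 0.0374
```

```bash
python3 - <<'E'
from h import *
from cell import capture,recognise
for c,(a,b,e,f),k in (("side",(200,120,430,330),2.7),("top",(250,150,480,310),3.4)):
    d=capture(c); np.savez(f"pics/{c}4.npz",**d); cv2.imwrite(f"pics/{c}4.png",cv2.resize(d["img"][b:f,a:e],None,fx=k,fy=k,interpolation=cv2.INTER_CUBIC))
    print([ (np.round(r["rect"]),r["confidence"]) for r in recognise(c,"cover_rib")])
rel((.537,-.307,.364),-1.7053+np.pi/2)
E
```

```text
[(array([262., 211., 335., 283.]), 0.78), (array([402., 162., 461., 252.]), 0.78), (array([197., 157., 249., 244.]), 0.71), (array([225., 123., 274., 196.]), 0.57), (array([260., 206., 342., 306.]), 0.46)]
[(array([362.,  91., 414., 165.]), 0.66), (array([282., 188., 368., 253.]), 0.64), (array([449.,  99., 499., 177.]), 0.64)]
t 6.5167 pos [ 0.538  -0.3083  0.4731] zang -0.12792889912100378 -> cm [-0.01 10.91 -0.12] yaw 0.006574774084099566 F [-0.123   0.9146  0.716 ] open 0.05297597657542621
```

View pics/side4.png

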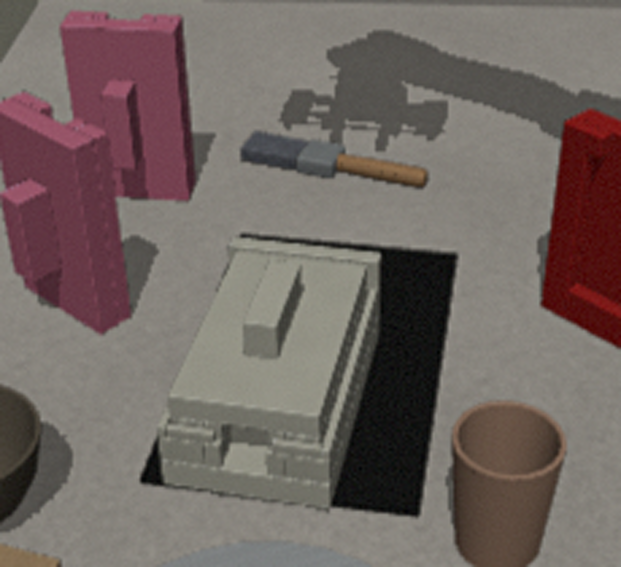

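View pics/top4.png

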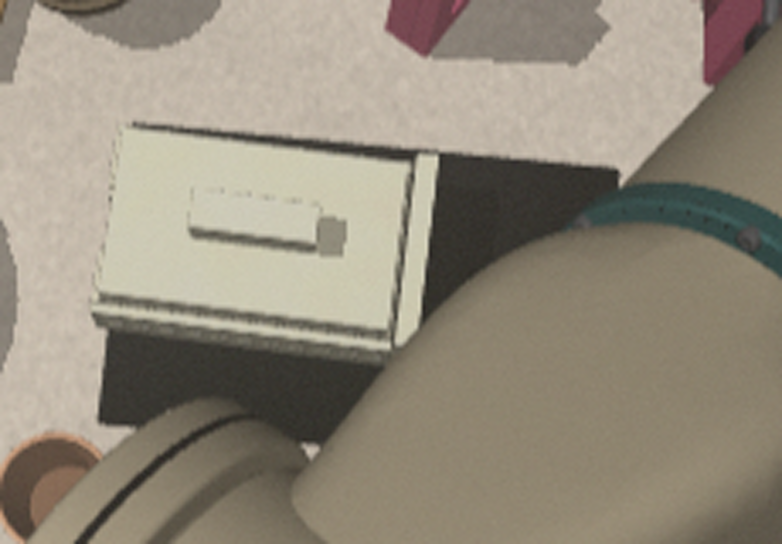

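```bash
cat > m4.py <<'E'
from h import *
from scipy.optimize import least_squares
T=load("pics/top4.npz"); S=load("pics/side4.npz")
tp=lambda u,v:((u+.5)/3.4-.5+250,(v+.5)/3.4-.5+150); sp=lambda u,v:((u+.5)/2.7-.5+200,(v+.5)/2.7-.5+120)
obs=[(T,tp(192,186),(.038,.012,.116)),(T,tp(322,203),(-.038,.012,.116)),(T,tp(190,229),(.038,-.012,.116)),(T,tp(319,246),(-.038,-.012,.116)),
(T,tp(122,128),(.088,.052,.086)),(T,tp(413,163),(-.088,.052,.086)),(T,tp(388,331),(-.088,-.052,.086)),
(S,sp(245,322),(.038,.012,.116)),(S,sp(278,330),(.038,-.012,.116)),(S,sp(270,263),(-.038,.012,.116)),(S,sp(301,265),(-.038,-.012,.116)),
(S,sp(245,353),(.038,.012,.086)),(S,sp(278,356),(.038,-.012,.086)),(S,sp(170,400),(.088,.052,.086)),(S,sp(322,418),(.088,-.052,.086))]
def w(q,X):
    u=np.array([np.cos(q[2]),np.sin(q[2])]); v=np.array([u[1],-u[0]])
    return np.r_[q[:2]+u*X[0]+v*X[1],X[2]]
f=lambda q:np.concatenate([pix(d,w(q,X))-p for d,p,X in obs])
r=least_squares(f,[.57,-.07,1.45]); print(r.x); print(r.fun.reshape(-1,2))
print("bed mid ~",w(r.x,(-.002,0,0)))
q=r.x
rel((q[0],q[1],.40),q[2]-np.pi/2); rel((q[0],q[1],.289),q[2]-np.pi/2)
E
python3 m4.py
```

```text
[ 0.5709 -0.0624  1.4381]
[[ 0.565   1.3049]
 [-0.0066  0.7804]
 [-0.3783  0.2172]
 [-0.4965 -0.2661]
 [ 0.1243  0.6809]
 [-1.1091  0.3462]
 [ 0.8766  0.0587]
 [-0.8567  0.2627]
 [-0.2983 -1.2119]
 [-0.5597 -1.193 ]
 [-0.094  -0.6505]
 [-0.0809  1.4521]
 [ 0.2022  1.8557]
 [-0.7337 -1.1902]
 [-0.287  -0.5955]]
bed mid ~ [ 0.5706 -0.0644  0.    ]
t 6.5167 pos [ 0.538  -0.3083  0.4731] zang -0.12792889912100378 -> cm [-24.74   7.54   0.12] yaw 0.004725736172591866 F [-0.123   0.9146  0.716 ] open 0.05297597657542621
t 6.5167 pos [ 0.538  -0.3083  0.4731] zang -0.12792889912100378 -> cm [-24.63  18.64   0.11] yaw 0.004725736172591866 F [-0.123   0.9146  0.716 ] open 0.05297597657542621
```

The mould lies on its back on the mat with the cover seated in its lips (rib at side-crop (270,310)). The fit puts the rib at (0.571, -0.062), residuals ≤2 px. I move above it with the fingers open.

>>> {"op": "servo_tool", "data": {"plan": [[-3.5, 0, 0, 0], [-7, 0, 0, 0], [-10.5, 0, 0, 0], [-14, 1.5, 0, 0], [-17.5, 3, 0, 0], [-21, 5, 0, 0], [-24.7, 7.5, 0.1, 0], [-24.7, 7.5, 0.1, 0]], "hand": 0}}

```text
t: 7.18
position: [0.5704, -0.052, 0.3961]
tool_rot: [[-0.114, -0.005, 0.993], [-0.993, 0.016, -0.114], [-0.016, -1.0, -0.007]]
ft_force: [-0.4, 0.8, -1.1]
opening: 0.0942
```

```bash
python3 - <<'E'
from h import *
rel((.5709,-.0624,.289),1.4381-np.pi/2)
E
```

```text
t 7.1833 pos [ 0.5704 -0.052   0.3961] zang -0.11462275924843834 -> cm [ 1.19 10.7   0.24] yaw 0.018073567546458058 F [-0.411   0.7642 -1.0627] open 0.09417401876004947
```

>>> {"op": "servo_tool", "data": {"plan": [[0.6, 2, 0.1, 0.01], [1, 4, 0.2, 0.01], [1.1, 5.5, 0.2, 0.01], [1.1, 7, 0.2, 0.01], [1.1, 7, 0.2, 0.01]]}}

```text
t: 7.6
position: [0.5697, -0.06, 0.3233]
tool_rot: [[-0.122, -0.011, 0.992], [-0.992, 0.018, -0.122], [-0.016, -1.0, -0.013]]
ft_force: [0.1, 0.8, -1.2]
opening: 0.0939
```

```bash
python3 - <<'E'
from h import *
from cell import capture,telemetry
d=capture("side"); cv2.imwrite("pics/side5.png",cv2.resize(d["img"][120:330,200:430],None,fx=2.7,fy=2.7))
s=telemetry.get_state(); print(np.array(s["tool_rot"]), np.array(s["position"])+.18*np.array(s["tool_rot"])[:,1])
rel((.5709,-.0624,.289),1.4381-np.pi/2)
E
```

```text
[[-0.1223 -0.0088  0.9925]
 [-0.9924  0.0174 -0.1222]
 [-0.0162 -0.9998 -0.0108]] [ 0.5687 -0.0573  0.1448]
t 7.65 pos [ 0.5702 -0.0604  0.3248] zang -0.12247912848848631 -> cm [0.24 3.57 0.13] yaw 0.010217198306410324 F [-0.3318 -0.0271 -0.2693] open 0.09393458207666469
```

View pics/side5.png

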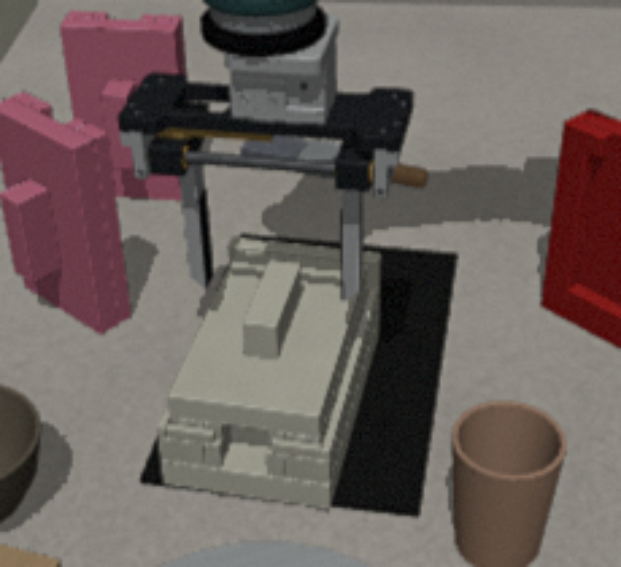

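>>> {"op": "servo_tool", "data": {"plan": [[0.4, 1.2, 0.2, 0.01], [0.5, 2.4, 0.2, 0.01], [0.5, 3.2, 0.2, 0.01], [0.5, 3.5, 0.2, 0.01], [0.5, 3.5, 0.2, 0.01], [0.5, 3.5, 0.2, 0.01]]}}

```text
t: 8.15
position: [0.5714, -0.0651, 0.2897]
tool_rot: [[-0.132, -0.009, 0.991], [-0.991, 0.017, -0.132], [-0.016, -1.0, -0.011]]
ft_force: [-0.0, 0.9, 0.3]
opening: 0.094
```

```bash
python3 - <<'E'
from h import *
from cell import capture,telemetry
d=capture("side"); cv2.imwrite("pics/side6.png",cv2.resize(d["img"][120:330,200:430],None,fx=2.7,fy=2.7))
s=telemetry.get_state(); print(np.array(s["tool_rot"]), np.array(s["position"])+.18*np.array(s["tool_rot"])[:,1])
rel((.5709,-.0624,.289),1.4381-np.pi/2)
E
```

```text
[[-0.1323 -0.0082  0.9912]
 [-0.9911  0.0174 -0.1322]
 [-0.0161 -0.9998 -0.0104]] [ 0.57  -0.062  0.11 ]
t 8.2 pos [ 0.5715 -0.0651  0.29  ] zang -0.13256644697665088 -> cm [-0.26  0.1  -0.09] yaw 0.00012987981824563732 F [-0.107  -0.2588  0.3936] open 0.09360536192416759
```

View pics/side6.png

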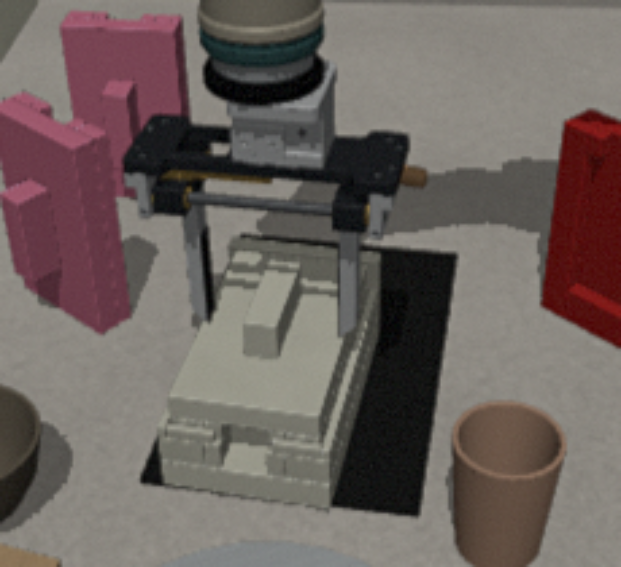

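The fingers straddle the rib centrally. Closing.

>>> {"op": "servo_tool", "data": {"plan": [[0, 0, 0, 0], [0, 0, 0, 0], [0, 0, 0, 0], [0, 0, 0, 0], [0, 0, 0, 0], [0, 0, 0, 0], [0, 0, 0, 0], [0, 0, 0, 0]], "hand": 1}}

```text
t: 8.87
position: [0.5715, -0.0651, 0.2899]
tool_rot: [[-0.132, -0.008, 0.991], [-0.991, 0.017, -0.132], [-0.016, -1.0, -0.011]]
ft_force: [0.6, 0.4, -1.1]
opening: 0.0442
```

>>> {"op": "servo_tool", "data": {"plan": [[0, 0, 0, 0], [0, 0, 0, 0], [0, 0, 0, 0], [0, 0, 0, 0], [0, 0, 0, 0], [0, 0, 0, 0], [0, 0, 0, 0], [0, 0, 0, 0]]}}

```text
t: 9.53
position: [0.5717, -0.0652, 0.2901]
tool_rot: [[-0.132, -0.007, 0.991], [-0.991, 0.017, -0.132], [-0.016, -1.0, -0.01]]
ft_force: [1.6, -0.7, -0.6]
opening: 0.0239
```

```bash
python3 - <<'E'
from h import *
rel((.5709,-.0624,.289),1.4381-np.pi/2)
E
```

```text
t 9.5333 pos [ 0.5717 -0.0652  0.2901] zang -0.1326378636991428 -> cm [-0.27  0.11 -0.12] yaw 5.8463095753857885e-05 F [ 1.5678 -0.722  -0.5563] open 0.023882802492459325
```

Opening is 23.9 mm, so the rib is held. I lift slowly, straight up at first.

>>> {"op": "servo_tool", "data": {"plan": [[0, -0.4, 0, 0], [0, -0.9, 0, 0], [0, -1.5, 0, 0], [0, -2.2, 0, 0], [0, -3, 0, 0], [0, -4, 0, 0], [0, -5, 0, 0], [0, -6, 0, 0]]}}

```text
t: 10.2
position: [0.5721, -0.0663, 0.3513]
tool_rot: [[-0.132, -0.007, 0.991], [-0.991, 0.017, -0.132], [-0.016, -1.0, -0.009]]
ft_force: [-0.1, 1.0, -4.7]
opening: 0.0238
```

>>> {"op": "servo_tool", "data": {"plan": [[0, -1.5, 0, 0], [0, -3, 0, 0], [0, -4.5, 0, 0], [0, -6, 0, 0], [0, -6, 0, 0], [0, -6, 0, 0]]}}

```text
t: 10.7
position: [0.5726, -0.0674, 0.4123]
tool_rot: [[-0.132, -0.005, 0.991], [-0.991, 0.017, -0.132], [-0.016, -1.0, -0.007]]
ft_force: [0.1, -0.9, -4.4]
opening: 0.024
```

```bash
python3 - <<'E'
from h import *
from cell import capture,telemetry
d=capture("side"); cv2.imwrite("pics/side7.png",d["img"])
s=telemetry.get_state(); print(np.array(s["tool_rot"]), np.array(s["position"])+.18*np.array(s["tool_rot"])[:,1])
rel((.5503,.246,.41),None)
E
```

```text
[[-0.1323 -0.0073  0.9912]
 [-0.9911  0.0174 -0.1321]
 [-0.0163 -0.9998 -0.0095]] [ 0.5709 -0.0641  0.2313]
t 10.75 pos [ 0.5722 -0.0672  0.4113] zang -0.13252229556097106 -> cm [-30.75   0.69  -6.31] yaw None F [-0.5694 -0.1003 -3.8982] open 0.023742523332866108
```

View pics/side7.png

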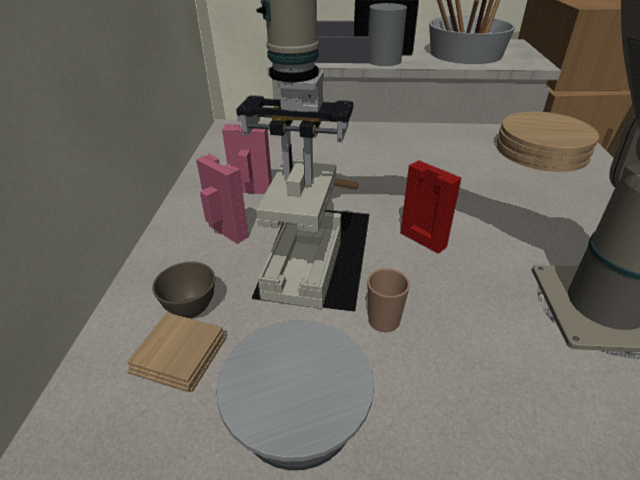

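The cover is off the bed, level under the fingers at (298,195), while the bed stays on the mat at (300,260). The load is about 4.2 N. I carry it over the wheel at this height.

>>> {"op": "servo_tool", "data": {"plan": [[-1.5, 0, -0.3, 0], [-4, 0.1, -0.8, 0], [-7, 0.1, -1.4, 0], [-10, 0.2, -2, 0], [-13, 0.2, -2.6, 0], [-16, 0.3, -3.2, 0], [-18, 0.3, -3.6, 0], [-19, 0.3, -3.8, 0]]}}

```text
t: 11.42
position: [0.5587, 0.1303, 0.4102]
tool_rot: [[-0.127, -0.011, 0.992], [-0.992, 0.019, -0.127], [-0.017, -1.0, -0.013]]
ft_force: [0.2, -0.1, -4.8]
opening: 0.0241
```

```bash
cat >> h.py <<'E'
def grel(g):
    from cell import telemetry
    s=telemetry.get_state(); R=np.array(s["tool_rot"]); p=np.array(s["position"])+.18*R[:,1]
    print("t",s["t"],"grasp",p,"y",R[:,1],"cm",R.T@(np.array(g)-p)*100,"F",np.array(s["ft_force"]),s["opening"])
E
python3 -c "
from h import *
grel((.550,.2455,.22))"
```

```text
t 11.4167 grasp [0.5568 0.1337 0.2303] y [-0.0106  0.0188 -0.9998] cm [-10.983    1.243   -2.0844] F [ 0.1898 -0.0708 -4.8262] 0.02405694557398819
```

>>> {"op": "servo_tool", "data": {"plan": [[-2, 0.2, -0.4, 0], [-4, 0.4, -0.8, 0], [-6, 0.6, -1.2, 0], [-8, 0.9, -1.5, 0], [-9.5, 1.1, -1.8, 0], [-11, 1.2, -2.1, 0], [-11, 1.2, -2.1, 0], [-11, 1.2, -2.1, 0]]}}

```text
t: 12.08
position: [0.5516, 0.2424, 0.4]
tool_rot: [[-0.126, -0.011, 0.992], [-0.992, 0.018, -0.126], [-0.016, -1.0, -0.013]]
ft_force: [0.6, -0.7, -4.5]
opening: 0.024
```

```bash
python3 - <<'E'
from h import *
from cell import capture
for c in ("side","top"):
    d=capture(c); cv2.imwrite(f"pics/{c}8.png",d["img"]); np.savez(f"pics/{c}8.npz",**d)
grel((.550,.2455,.22))
E
```

```text
t 12.1833 grasp [0.5502 0.2437 0.2205] y [-0.0103  0.0173 -0.9998] cm [-0.1751  0.0543 -0.0458] F [ 0.9516 -0.4027 -3.8043] 0.0240113274222782
```

View pics/side8.png

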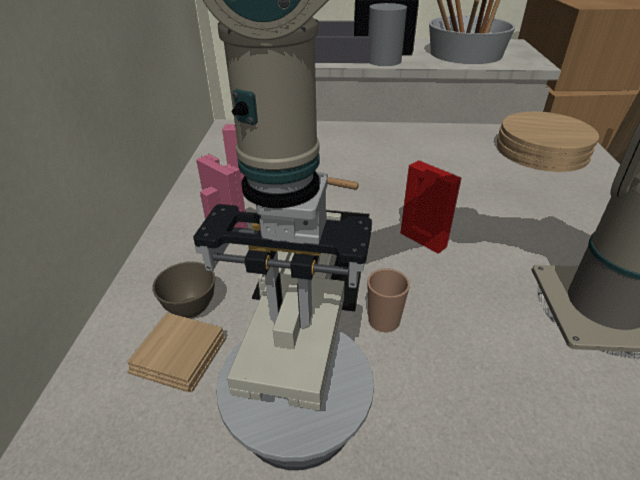

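View pics/top8.png

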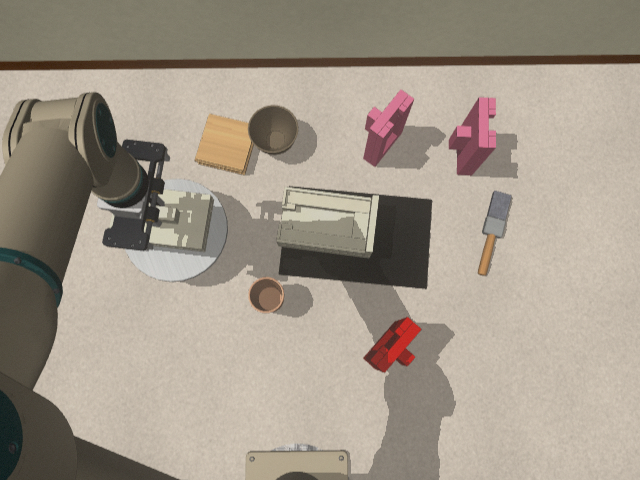

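The cover is centred over the head (side image (285,345)) and clear of it, at about z 0.165 against my estimate of 0.08. I go down to just above the highest possible head, then feel.

>>> {"op": "servo_tool", "data": {"plan": [[-0.2, 1, 0, 0], [-0.2, 2, 0, 0], [-0.2, 3, 0, 0], [-0.2, 4, 0, 0], [-0.2, 4.8, 0, 0], [-0.2, 5.4, 0, 0], [-0.2, 5.6, 0, 0], [-0.2, 5.6, 0, 0]]}}

```text
t: 12.85
position: [0.5516, 0.2435, 0.3437]
tool_rot: [[-0.129, -0.011, 0.992], [-0.991, 0.017, -0.129], [-0.015, -1.0, -0.013]]
ft_force: [-0.5, 0.4, -3.2]
opening: 0.0237
```

>>> {"op": "servo_tool", "data": {"plan": [[0, 0.2, 0, 0], [0, 0.4, 0, 0], [0, 0.6, 0, 0], [0, 0.8, 0, 0]]}}

```text
t: 13.18
position: [0.5516, 0.2437, 0.3359]
tool_rot: [[-0.129, -0.011, 0.992], [-0.991, 0.017, -0.129], [-0.015, -1.0, -0.013]]
ft_force: [-0.1, 0.1, -4.1]
opening: 0.0238
```

```bash
python3 -c "
from h import *
grel((.550,.2455,.15))"
```

```text
t 13.1833 grasp [0.5497 0.2467 0.1559] y [-0.0108  0.017  -0.9998] cm [0.1291 0.5865 0.0539] F [-0.1346  0.1177 -4.0637] 0.023783231365973687
```

Bottom is at about 0.100, with no contact. Continuing in smaller steps.

>>> {"op": "servo_tool", "data": {"plan": [[0, 0.2, 0, 0], [0, 0.4, 0, 0], [0, 0.6, 0, 0]]}}

```text
t: 13.43
position: [0.5516, 0.2438, 0.3297]
tool_rot: [[-0.129, -0.011, 0.992], [-0.991, 0.017, -0.129], [-0.016, -1.0, -0.013]]
ft_force: [0.2, -0.4, -4.2]
opening: 0.0236
```

>>> {"op": "servo_tool", "data": {"plan": [[0, 0.15, 0, 0], [0, 0.3, 0, 0], [0, 0.4, 0, 0]]}}

```text
t: 13.68
position: [0.5515, 0.2439, 0.3255]
tool_rot: [[-0.129, -0.011, 0.992], [-0.992, 0.017, -0.129], [-0.015, -1.0, -0.013]]
ft_force: [0.9, -1.4, -3.7]
opening: 0.0237
```

>>> {"op": "servo_tool", "data": {"plan": [[0, 0.1, 0, 0], [0, 0.2, 0, 0], [0, 0.3, 0, 0]]}}

```text
t: 13.93
position: [0.5515, 0.244, 0.3224]
tool_rot: [[-0.129, -0.011, 0.992], [-0.991, 0.017, -0.129], [-0.015, -1.0, -0.013]]
ft_force: [-1.1, 0.3, -3.6]
opening: 0.0239
```

>>> {"op": "servo_tool", "data": {"plan": [[0, 0.1, 0, 0], [0, 0.2, 0, 0], [0, 0.3, 0, 0]]}}

```text
t: 14.18
position: [0.5513, 0.2438, 0.3218]
tool_rot: [[-0.129, -0.011, 0.992], [-0.991, 0.018, -0.129], [-0.017, -1.0, -0.014]]
ft_force: [-8.7, -2.9, 22.0]
opening: 0.0236
```

Contact: the force went from -4 to +22 N at TCP 0.322, so the head is at about 0.086, which agrees with the 0.085 estimate. I relax and look.

>>> {"op": "servo_tool", "data": {"plan": [[0, 0, 0, 0], [0, 0, 0, 0]]}}

```text
t: 14.35
position: [0.5516, 0.2437, 0.3225]
tool_rot: [[-0.129, -0.01, 0.992], [-0.991, 0.019, -0.129], [-0.018, -1.0, -0.012]]
ft_force: [0.6, -0.1, -3.6]
opening: 0.024
```

```bash
python3 - <<'E'
from h import *
from cell import capture
d=capture("side"); cv2.imwrite("pics/side9.png",cv2.resize(d["img"][200:480,180:420],None,fx=2.1,fy=2.1)); np.savez("pics/side9.npz",**d)
grel((.550,.2455,.15))
E
```

```text
t 14.4 grasp [0.5495 0.2472 0.1421] y [-0.0104  0.0187 -0.9998] cm [ 0.1491 -0.7958  0.0575] F [-1.5031 -0.142   2.2616] 0.023867155010924013
```

View pics/side9.png

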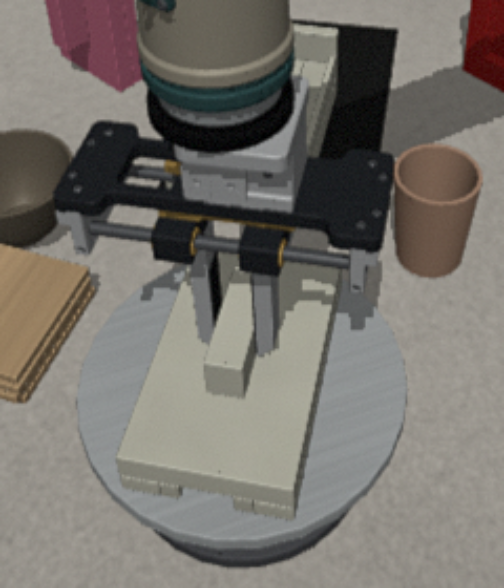

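The cover sits central on the head with light contact. I settle it 0.5 mm and release.

>>> {"op": "servo_tool", "data": {"plan": [[0, 0.05, 0, 0], [0, 0.05, 0, 0]]}}

```text
t: 14.57
position: [0.5514, 0.2438, 0.322]
tool_rot: [[-0.129, -0.01, 0.992], [-0.991, 0.019, -0.129], [-0.018, -1.0, -0.013]]
ft_force: [-2.5, -1.3, 4.9]
opening: 0.0238
```

>>> {"op": "servo_tool", "data": {"plan": [[0, 0, 0, 0], [0, 0, 0, 0], [0, 0, 0, 0], [0, 0, 0, 0], [0, 0, 0, 0], [0, 0, 0, 0]], "hand": 0.5}}

```text
t: 15.07
position: [0.5515, 0.2438, 0.3219]
tool_rot: [[-0.129, -0.01, 0.992], [-0.991, 0.019, -0.129], [-0.017, -1.0, -0.013]]
ft_force: [-0.6, -0.8, -0.4]
opening: 0.0469
```

```bash
python3 - <<'E'
from h import *
from cell import capture
d=capture("side"); cv2.imwrite("pics/side10.png",cv2.resize(d["img"][200:480,180:420],None,fx=2.1,fy=2.1))
grel((.550,.2455,.15))
E
```

```text
t 15.1167 grasp [0.5496 0.2472 0.142 ] y [-0.0104  0.019  -0.9998] cm [ 0.1507 -0.805   0.0506] F [0.7359 0.0837 0.6683] 0.04699144153151326
```

View pics/side10.png

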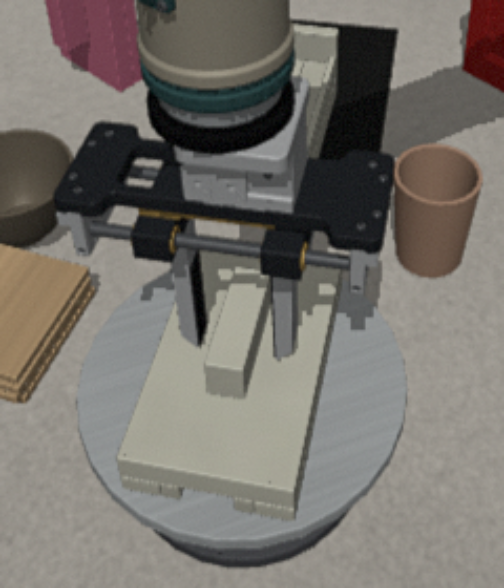

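Released, with the fingers clear on both sides of the rib and the cover flat. I raise straight up and back off.

>>> {"op": "servo_tool", "data": {"plan": [[0, -1, 0, 0], [0, -2.5, 0, 0], [0, -5, 0, 0], [0, -8, 0, 0], [0, -11, 0, 0], [0, -14, 0, 0], [0, -16, 0, 0], [0, -16, 0, 0]]}}

```text
t: 15.78
position: [0.5543, 0.2403, 0.4875]
tool_rot: [[-0.129, -0.002, 0.992], [-0.991, 0.023, -0.129], [-0.022, -1.0, -0.005]]
ft_force: [1.1, -0.7, 1.0]
opening: 0.0469
```

>>> {"op": "servo_tool", "data": {"plan": [[-3, 0, 0, 0], [-6, 0, -1, 0], [-9, 0, -3, 0], [-12, 0, -5, 0], [-15, 0, -7, 0], [-18, 0, -9, 0], [-20, 0, -11, 0], [-20, 0, -11, 0]]}}

```text
t: 16.45
position: [0.4658, 0.4596, 0.4912]
tool_rot: [[-0.119, -0.007, 0.993], [-0.993, 0.026, -0.118], [-0.025, -1.0, -0.01]]
ft_force: [-1.3, 1.0, 0.2]
opening: 0.0468
```

```bash
python3 - <<'E'
from h import *
from cell import capture
for c in ("side","top"):
    d=capture(c); cv2.imwrite(f"pics/{c}11.png",d["img"]); np.savez(f"pics/{c}11.npz",**d)
T=load("pics/top11.npz"); cv2.imwrite("pics/top11c.png",cv2.resize(T["img"][165:300,105:300],None,fx=4,fy=4,interpolation=cv2.INTER_CUBIC))
S=load("pics/side11.npz"); cv2.imwrite("pics/side11c.png",cv2.resize(S["img"][290:480,200:400],None,fx=3,fy=3,interpolation=cv2.INTER_CUBIC))
grel((0,0,0))
E
```

```text
t 16.55 grasp [0.4695 0.4577 0.3118] y [-0.0027  0.0215 -0.9998] cm [ 51.9787  30.3166 -40.6193] F [ 0.8074 -0.6669 -0.4009] 0.04684160335068855
```

View pics/top11c.png

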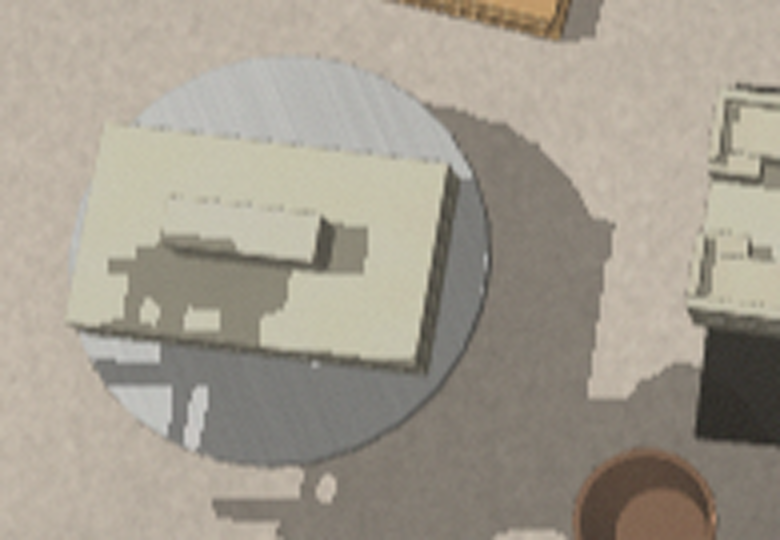

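View pics/side11c.png

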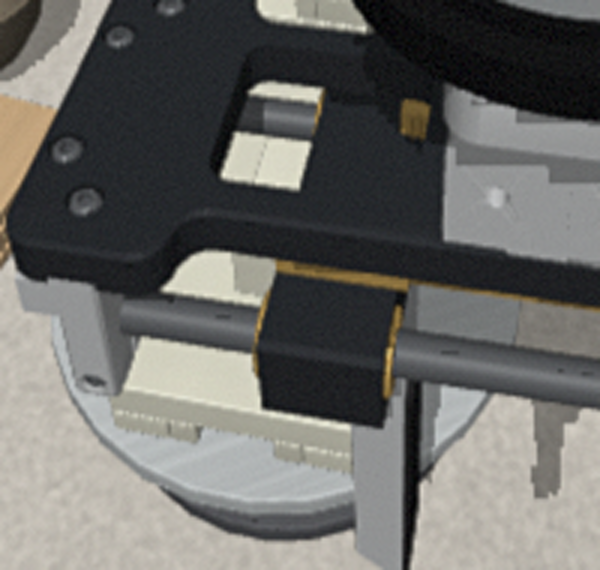

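View pics/top11.png

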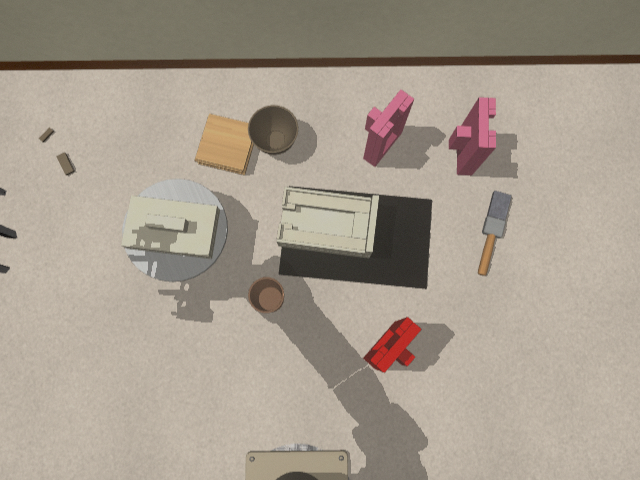

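```bash
python3 - <<'E'
from h import *
T=load("pics/top11.npz"); tp=lambda u,v:((u+.5)/4-.5+105,(v+.5)/4-.5+165)
P=np.array([onz(T,tp(*p),.120) for p in [(105,122),(452,163),(415,360),(67,325)]])
print(P,np.linalg.norm(P-np.roll(P,-1,0),axis=1),"centre",P.mean(0),"stand .550 .2445; err mm",1e3*np.linalg.norm(P.mean(0)[:2]-[.550,.2454]))
# compare obstacle patches with start
A=load("pics/top0.npz")["img"]; B=T["img"]
for n,(a,b,e,f) in dict(bowl=(245,100,300,157),tiles=(193,112,246,176),brush=(476,190,515,278),tumbler=(246,276,284,314)).items():
    t=A[b:f,a:e]; r=cv2.matchTemplate(B[b-8:f+8,a-8:e+8],t,cv2.TM_CCOEFF_NORMED); _,m,_,l=cv2.minMaxLoc(r); print(n,m,l[0]-8,l[1]-8)
E
```

```text
[[0.6124 0.3264 0.12  ]
 [0.5893 0.1516 0.12  ]
 [0.4896 0.167  0.12  ]
 [0.5089 0.3391 0.12  ]] [0.1763 0.1008 0.1731 0.1043] centre [0.55  0.246 0.12 ] stand .550 .2445; err mm 0.6238309985997875
bowl 0.9987778663635254 0 0
tiles 0.995913028717041 0 0
brush 0.9982194900512695 0 0
tumbler 0.8187535405158997 0 0
```

The cover is centred on the head within about 1 mm and measures 176 x 104 mm, so it is flat. The other things are unmoved and the arm is clear, so I hand in.

```bash
python3 -c "
from cell import order
print(order.close_job())"
```

```text
the job is handed in; nothing more can be done
None
```

The job is handed in at about 16.6 s of the 58 s allowed. No verdict was reported, so what follows is from my own checks.

**What I did:** I pushed the white mould over with closed fingers, high on the plain part of the cover. It tipped about its back edge and landed on its back on the mat with the cover still in its lips. I lifted the cover by its rib (opening 23.9 mm, load about 4 N) and carried it to the banding wheel. I lowered it in steps of a few millimetres until contact. The force peaked at about 22 N with the head at about 86 mm, against 85 mm estimated from the images. Then I eased off, released it and backed away.

**Last checks:**
- **Cover:** its centre is within about 1 mm of the wheel's axis in the top view. Its face measured 173–176 by 101–104 mm, so it lies flat.
- **Bed:** it lies on its back, about 70 mm from the mat's centre along x and 15–20 mm along y, by the fit made just after it fell. The later pictures show it unmoved.
- **Other things:** the bowl, tiles and brush matched their starting pictures with no shift. The tumbler also showed no shift, but its match was weaker (0.82), probably because of the arm's shadow.

The tool had drifted to about 1° of tilt, which I could not correct with this interface. One end of the cover was therefore about 3 mm high at contact and settled on release. The gripper blocked most of the last side view, so I checked flatness mainly from the top view.

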